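Hold the drop gate down and push the tube rack through to the reader

ROBOT

A 6-joint arm with a two-finger parallel gripper is mounted at the origin on the work surface. World frame = base frame: x ahead of the robot, y to its left, z up, the work surface at z = 0. Lengths are in m, angles in rad, forces in N, time in s.
With the tool pointing down it reaches from about 0.35 to 0.975 m from the base axis. Payload 4.9 kg.
Tool frame: the origin (TCP) lies midway between the tips of the shut fingers; the grasp point (between the pads) lies 19 mm behind it; z points along the fingers, y is the line along which they close (so a half turn about z gives the same grasp; the last joint's range is limited). The gripper opens to 85 mm and grips with 20 to 120 N. Pads are 22 mm wide; open, the fingers measure 114 mm over their backs; the gripper's body (76 mm by 85 mm) begins 54 mm behind the grasp point. The pads swing forward as they close: fully open they stand 13 mm farther back than shut.
Start: joints at [-0.119, 0.053, 1.613, -0, 1.476, -0.119], TCP at [0.625, 0, 0.231] pointing down, gripper open.
Joint ranges: [-3.01, 3.01], [-1.01, 2.22], [0.06, 2.58], [-1.02, 4.17], [0.09, 2.62], [-3.14, 3.14]. Speed limits (rad/s): [2.57, 2.57, 3.14, 3.14, 3.14, 3.14].

INTERFACE

Orientations are given as a unit quaternion [w, x, y, z].
In Python, from plant import state, grab_frame, job_done, cut_out, place_of gives the robot as it stands.
- The arm moves only by the tool jog_arm, never from a script. Its argument "motion" is text: rows parted by semicolons, each of 7 numbers parted by spaces: the opening in per cent of the stroke, from 0 (shut) to 100 (fully open), then the shift along the tool's x, y, z as a fraction of full scale, then the turn, a rotation vector about the tool's x, y, z as a fraction of full scale. A call has exactly 5 rows; each row is the pose to reach, as a shift and turn from the pose commanded when the call began, along the tool's axes at that moment; what a row does not reach only later rows make up. Full scale, the value 1, is 50 cm for a shift and 1.5 rad for a turn. A row lasts 1/8 s, in which the tool goes at most 62.5 mm and 10.7 degrees, less where a joint would pass 70% of its speed; a pose out of reach is approached as far as the arm can. A call with a number of a shift or a turn outside -1 to 1 is refused whole. A call with a gripper value outside its range is refused whole. The fingers move at their own pace and stop on an object; the grip force is fixed at half the most. Time passes only in rows, so rows that repeat a pose let the fingers close, or fill a call up. It gives the time, the measured TCP pose, the force, the opening and the grip force at its end, in the units of the state.
- state(): the state, without advancing time (a new reading comes with each control period).
- grab_frame(name): name is "scene" or "side" or "wrist"; returns a dict with "color" (420x560x3 uint8, red, green, blue), "range_z" (420x560 float32, m along the optical axis (not along the pixel's ray), 0 where there is no reading), "intrinsics" (3x3 intrinsics, pixels), "k1" (the pictures are not rectified: a ray, as slopes to the right and down, at radius r is drawn at 1 + k1 r^2 times it, then the intrinsics apply), "world_from_camera" (4x4, takes a point from camera to world coordinates). Camera axes: x right, y up, looking along -z (the intrinsics and any distortion apply to the point x, -y, -z); pixel columns grow to the right and rows downward; lengths in m; the calibration is good to about 2 mm. A picture is of the moment at which its call begins.
- job_done(): hands the job in; it is judged then, once.
Trained networks look in the newest picture that a camera, given by its name, has taken for a name from the list of things; names that differ only in an ending like _2 or _b are one class to them, and where a whole thing is asked for, a point or a joint stands for the part that bears it (a point fixed in the world has none). Each returns a list of dicts, best first, with "p" (0 to 1); they miss things now and then, are a little off and sometimes report something else, mostly with a low value. They report only what shows in the picture. A call takes as long as a camera call. They do not tell look-alikes from the thing itself.
- cut_out(camera, thing): "pixels" (420x560 bool, what is visible of it).
- place_of(camera, thing): "at" ([x, y, z] in m, in world coordinates, good to about 4 mm: a listed point, or the origin of a listed thing).
The state is a dict: "time": time; "joint_pos": joint angles; "joint_vel": joint speeds; "joint_efforts": joint torques, N m; "tool_pos": TCP position; "tool_rot": TCP orientation; "contact_force": force on the tool from outside, world axes, zero at the start; "ft_torque": the same for the moment, N m; "gripper_width": opening from 0.0 (shut) to 1.0 (fully open); "grasp_force": force on a finger pad.
Only numpy, scipy, OpenCV 4.12 (cv2) and the standard library are available. Lean on these libraries where they do the work, as an engineer would, in place of code of your own. Each camera call takes 0.05 s, during which the arm holds its last target. There are 200 camera calls.

TASK

Load the orange tube rack into the reader: with one fingertip press the yellow bar beside the chute down and keep it down so that the red gate sinks below the chute floor, and meanwhile push the rack along the chute, past the gate, until it is fully home against the reader. Then let go so that the gate comes up again behind the rack. Only push the rack: it must stay flat on the chute floor, never picked up, and leave the blue rack, the bottle and the beaker where they stand.

Things in the scene. Friction and masses are not known exactly. Their poses are not given: they have to be found in the camera images.
- chute: Fixed aluminium chute. Origin on the bench top under the gate; x = the rack's travel direction (to the reader), y = across, towards the yellow bar, z up. Floor 62 mm above the bench, x -210 to +135 mm, open above and at x -210. Inside y -32 to +32 mm; side walls 4 mm thick, tops 74 mm above the bench. Two hinge brackets at x -50 and +50, y 125 to 155 mm, 64 mm high.
- end_stop (a point): Point on the chute floor at the reader's face (chute x +135, y 0, z 62 mm), where the rack's front face comes home; axes as the chute. The reader is a fixed steel box with a blue top, 120 mm high (green lamp to 124), chute x +135 to +205, y -55 to +55 mm.
- gate_slot (a point): Point on the chute floor at the gate (chute x 0, y 0, z 62 mm); axes as the chute. The red gate blade is 6 mm thick (x -3 to +3), y -15 to +25 mm, and when up stands 22 mm above the floor and blocks the rack. A rack or fingertip slides over the slot as over plain floor once the blade is down.
- gate (a joint): Hinged gate, rad: 0 = up, grows as the yellow bar is pressed down, stop at 0.30. Hinge axis along the chute at chute y 140, z 50 mm; one lever carries bar and blade. From 0.22 the blade is wholly below the floor; 0.24 to 0.29 is a safe hold. The bar takes about 4 N to start and 8 N at the stop, the same anywhere along it; let go, the gate springs up by itself.
- press_bar (a point): Moving point on the yellow bar's top face, abreast of the gate (chute x 0, y 57 mm, 94 mm above the bench with the gate up). The bar is a flat strip 30 mm wide (y 42 to 72), 6 mm thick, along the outside of the chute from x -205 to +75 mm. With the gate up it slopes 0.25 rad across; pressed to 0.25 rad it is level, its top 74 mm above the bench (70 at the stop).
- rack: Orange tube rack, a block 90 (its x) by 60 (its y) by 34 mm high, white and blue caps to 42 mm, about 0.2 kg. Origin at the centre of its underside; rear face at its x -45 mm. It starts on the chute floor before the gate, its x along the chute's x, 2 mm play to each wall. Home: origin at chute x +90 mm, the rear face 45 mm past the gate.
- spare_rack: blue tube rack of the same size (90 x 60 x 42 mm) standing on the bench beyond the hinge side of the chute; origin at the centre of its underside. Leave alone.
- bottle: amber bottle, 60 mm diameter, 130 mm high, standing on the bench off the open end of the chute; origin at the centre of its underside. Leave alone.
- beaker: glass beaker, 68 mm diameter, 85 mm high, standing on the bench beyond the reader; origin at the centre of its underside. Leave alone.
Not all that is in view belongs to the job. There is more than one size of the rack; the job needs the largest.

How it is judged:
By the outcome, as a careful person would: the job done as asked, in the order asked, and still so for the second after the job is handed in, with the robot touching nothing.
It also fails if it takes over 45 s, if anything falls off the work surface, if the arm or the gripper's body presses on something with over 40 N, if the wrist force passes 120 N, or if a joint passes its speed limit or range.

## Working session

There is one attempt and no reset: what is moved stays moved. The work goes in short steps, Python scripts to look and compute and a tool call to move; the robot and the scene stay as the last step left them, time stands still between calls to the robot, and variables do not carry over. Pictures are saved under pics/ and viewed, at most 10 in all, crops included, and the job is handed in when it is done.

Besides the shell and the picture viewer there is one more tool, called as name(argument=value, ...), one argument or row to a line, values as JSON. jog_arm: Moves the arm, as the interface text tells. Shift numbers are shares of 50 cm and turn numbers shares of 1.5 rad, none past 1 either way. Its arguments: {"type":"object","properties":{"motion":{"type":"string"}},"required":["motion"]}

```bash
mkdir -p pics; ls; python3 - <<'E'
from plant import *
import cv2,numpy as np
s=state();print(s['time'],s['tool_pos'],s['tool_rot'],s['gripper_width'])
ims=[]
for c in ['scene','side']:
    f=grab_frame(c);ims.append(f['color'])
    for t in ['rack','chute','end_stop','gate_slot','press_bar','spare_rack','bottle','beaker']:
        print(c,t,[(round(d['p'],2),np.round(d['at'],3).tolist()) for d in place_of(c,t)])
im=np.hstack(ims);im=cv2.resize(im,(800,300))
cv2.imwrite('pics/a.png',ims[0][:,:,::-1]);cv2.imwrite('pics/b.png',ims[1][:,:,::-1])
E
```

```text
pics
0.0 [6.24385533e-01 7.65344873e-05 2.30061756e-01] [-7.99752987e-04  7.07110319e-01  7.07102509e-01 -6.31383066e-04] 1.001639741758653
scene rack [(0.89, [0.33, 0.082, -0.003]), (0.86, [0.457, 0.244, -0.004]), (0.64, [0.539, 0.048, 0.06])]
scene chute [(0.68, [0.516, -0.041, 0.002]), (0.65, [0.569, -0.055, 0.096]), (0.34, [0.477, -0.167, 0.062])]
scene end_stop [(0.85, [0.479, -0.167, 0.062])]
scene gate_slot [(0.81, [0.515, -0.04, 0.06])]
scene press_bar [(0.86, [0.571, -0.058, 0.098])]
scene spare_rack [(0.68, [0.717, -0.136, -0.002])]
scene bottle [(0.56, [0.519, -0.037, 0.059])]
scene beaker [(0.8, [0.492, -0.347, -0.0]), (0.36, [0.516, -0.04, 0.003])]
side rack [(0.92, [0.332, 0.087, -0.003]), (0.64, [0.456, 0.247, 0.002]), (0.61, [0.538, 0.046, 0.06])]
side chute [(0.76, [0.515, -0.038, -0.001])]
side end_stop [(0.76, [0.478, -0.166, 0.062])]
side gate_slot [(0.88, [0.513, -0.042, 0.065])]
side press_bar [(0.98, [0.573, -0.056, 0.092])]
side spare_rack [(0.77, [0.717, -0.135, 0.0])]
side bottle [(0.75, [0.59, 0.275, -0.001])]
side beaker []
```

View pics/a.png

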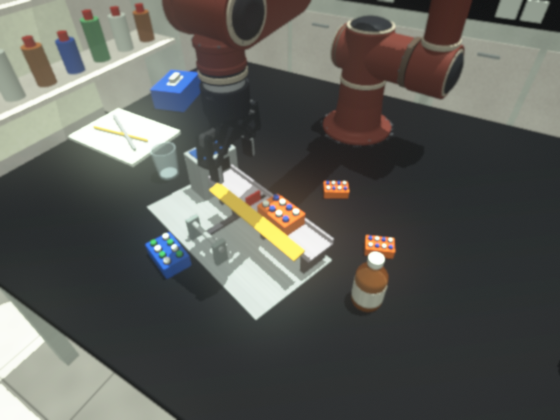

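View pics/b.png

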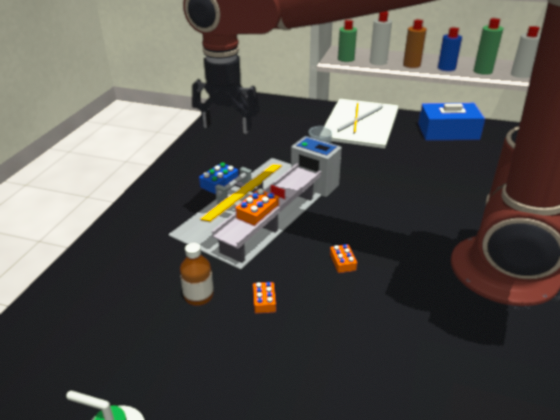

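The scene view shows the yellow bar from (215,190) to (300,250), with the large orange rack in the chute at (282,212), the red gate at (253,197) and the reader at (210,160). The small orange racks at (336,188) and (380,245) are decoys. The side view agrees: rack at (257,206), gate at (280,190).

Next I'll fit the bar and rack from depth to get the chute yaw accurately.

```bash
cat > h.py <<'E'
from plant import *
import cv2,numpy as np
def cloud(f,m):
    v,u=np.nonzero(m&(f['range_z']>0)); z=f['range_z'][v,u].astype(float)
    n=cv2.undistortPoints(np.c_[u,v].astype(float)[:,None],f['intrinsics'],np.array([f['k1'],0,0,0.]))[:,0]
    T=f['world_from_camera']; P=np.c_[n[:,0]*z,-n[:,1]*z,-z]
    return P@T[:3,:3].T+T[:3,3]
def mask(f,lo,hi):
    h=cv2.cvtColor(f['color'],cv2.COLOR_RGB2HSV); return cv2.inRange(h,lo,hi)>0
E
python3 - <<'E'
from h import *
for c in ['scene','side']:
    f=grab_frame(c)
    m=cv2.erode(mask(f,(22,150,90),(33,255,255)).astype(np.uint8),np.ones((2,2)))>0
    P=cloud(f,m);k=(abs(P[:,0]-.57)<.12)&(P[:,2]>.07)&(P[:,2]<.12);P=P[k]
    r=cv2.minAreaRect(P[:,:2].astype(np.float32)); vx=cv2.fitLine(P[:,:2].astype(np.float32),cv2.DIST_HUBER,0,.01,.01).ravel()
    print(c,len(P),r,vx,np.degrees(np.arctan2(-abs(vx[1]),-vx[0]*np.sign(vx[1]))),P.mean(0))
    d=[d for d in cut_out(c,'rack')]
    for q in d:
        Q=cloud(f,q['pixels']);Q=Q[(Q[:,2]>.085)&(Q[:,2]<.11)]
        if len(Q)>50: print(' rack',q['p'],len(Q),cv2.minAreaRect(Q[:,:2].astype(np.float32)),np.median(Q[:,2]))
E
```

```text
scene 406 ((0.5795996785163879, -0.028833061456680298), (0.11950922012329102, 0.023801583796739578), 73.45206451416016) [ 0.2709095   0.9626048   0.5817905  -0.02477575] -105.71839 [ 0.58179048 -0.02477575  0.09306991]
 rack 0.72 901 ((0.5426291227340698, 0.0465388149023056), (0.08975348621606827, 0.06023149564862251), 72.65562438964844) 0.09573870439027055
side 605 ((0.5868235230445862, 0.01010170578956604), (0.27196651697158813, 0.031549274921417236), 73.39208221435547) [0.29158804 0.956544   0.5882994  0.026669  ] -106.95305 [0.58829938 0.026669   0.09450423]
 rack 0.66 727 ((0.5368480086326599, 0.04711576923727989), (0.09300004690885544, 0.06291782110929489), 74.90359497070312) 0.09602485076793044
```

jog_arm(
  motion="50 0.08 -0.03 0 0 0 0.07; 50 0.16 -0.06 0.05 0 0 0.14; 50 0.228 -0.072 0.12 0 0 0.1885; 50 0.228 -0.072 0.16 0 0 0.1885; 50 0.228 -0.072 0.16 0 0 0.1885",
)

```text
time: 1.72
tool_pos: [0.5879, 0.1135, 0.1492]
tool_rot: [-0.001, 0.799, 0.601, -0.002]
contact_force: [-0.4, -0.0, 0.1]
gripper_width: 0.498
grasp_force: 0.0
```

```bash
python3 - <<'E'
from h import *
s=state();print(s['time'],s['tool_pos'],s['tool_rot'],s['gripper_width'],s['contact_force'])
f=grab_frame('wrist');g=grab_frame('side')
m=mask(f,(22,150,90),(33,255,255));P=cloud(f,m);P=P[(P[:,2]>.07)&(P[:,2]<.12)]
if len(P)>100:print(len(P),cv2.minAreaRect(P[:,:2].astype(np.float32)))
for c in ['wrist','side']:
  for t in ['rack','gate_slot','press_bar','chute']: print(c,t,[(round(d['p'],2),np.round(d['at'],3).tolist()) for d in place_of(c,t)])
im=np.hstack([f['color'],g['color']]);cv2.imwrite('pics/c.png',cv2.resize(im[:,:,::-1],(800,300)))
E
```

```text
1.725 [0.58788018 0.1134772  0.14924899] [-0.00082792  0.79949967  0.60066345 -0.00173296] 0.4977198600894465 [-0.42479884 -0.02574173  0.08512709]
9145 ((0.6055527329444885, 0.05972984433174133), (0.16849815845489502, 0.03047105483710766), 73.5552978515625)
wrist rack [(0.92, [0.544, 0.046, 0.065]), (0.81, [0.329, 0.086, 0.002]), (0.67, [0.456, 0.249, -0.001])]
wrist gate_slot [(0.72, [0.517, -0.042, 0.062])]
wrist press_bar []
wrist chute []
side rack [(0.95, [0.542, 0.048, 0.06]), (0.93, [0.458, 0.248, 0.002]), (0.84, [0.327, 0.083, 0.0])]
side gate_slot [(0.91, [0.513, -0.04, 0.063])]
side press_bar [(0.91, [0.574, -0.056, 0.096]), (0.31, [0.593, 0.273, -0.001])]
side chute [(0.68, [0.515, -0.037, -0.002])]
```

View pics/c.png

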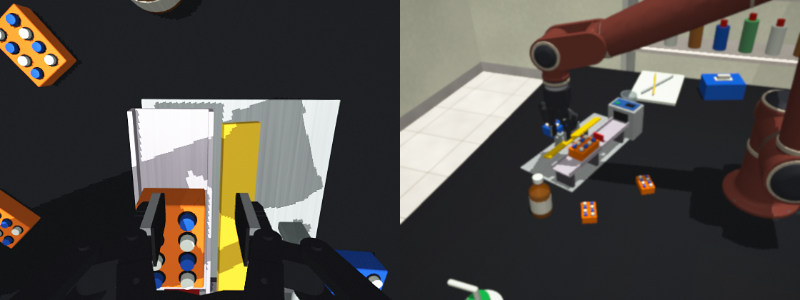

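The bar yaw matches the tool to within 0.3°. The wrist view (left half) has the rack at (172,235) and the bar at (240,200), with the pads at columns 150 and 243 straddling the near wall. The TCP is about 20 mm behind the rack's rear face, so I'm lowering onto the bar.

jog_arm(
  motion="50 0 0.004 0.05 0 0 0; 50 0 0.004 0.09 0 0 0; 50 0 0.004 0.12 0 0 0; 50 0 0.004 0.138 0 0 0; 50 0 0.004 0.138 0 0 0",
)

```text
time: 2.85
tool_pos: [0.5909, 0.1136, 0.0825]
tool_rot: [-0.0, 0.8, 0.6, -0.0]
contact_force: [-3.4, -0.3, 7.0]
gripper_width: 0.504
grasp_force: 3.0
```

```bash
cat > bar.py <<'E'
from h import *
s=state();print(s['time'],s['tool_pos'],s['contact_force'])
for c in ['side','scene','wrist']:
    f=grab_frame(c);P=cloud(f,cv2.erode(mask(f,(22,150,90),(33,255,255)).astype(np.uint8),np.ones((3,3)))>0)
    R=P[:,:2]-[.514,-.038];x=R@[-.282,-.959];y=R@[.959,-.282]
    k=(abs(y-.057)<.02)&(x>-.21)&(x<.08)&(P[:,2]>.05)&(P[:,2]<.12)
    if k.sum()>30:
        A=np.c_[y[k]-.057,x[k],np.ones(k.sum())];p=np.linalg.lstsq(A,P[k,2],rcond=None)[0]
        print(c,k.sum(),'z mid',np.median(P[k,2]).round(4),'slope',p.round(3))
E
python3 bar.py
```

```text
2.85 [0.5909244 0.1136317 0.082501 ] [-3.37920074 -0.29595974  6.96774189]
side 320 z mid 0.084 slope [-0.176  0.     0.083]
scene 237 z mid 0.0836 slope [-0.13   0.001  0.084]
wrist 9234 z mid 0.0866 slope [-0.141  0.003  0.086]
```

jog_arm(
  motion="50 0 0 0.008 0 0 0; 50 0 0 0.016 0 0 0; 50 0 0 0.022 0 0 0; 50 0 0 0.022 0 0 0; 50 0 0 0.022 0 0 0",
)

```text
time: 3.62
tool_pos: [0.591, 0.114, 0.0727]
tool_rot: [-0.0, 0.8, 0.601, 0.0]
contact_force: [-5.3, 1.6, 7.3]
gripper_width: 0.497
grasp_force: 4.0
```

```bash
python3 bar.py
```

```text
3.625 [0.59100146 0.11398668 0.07271741] [-5.29722104  1.56613611  7.3142094 ]
side 265 z mid 0.0743 slope [-0.068 -0.     0.074]
scene 156 z mid 0.074 slope [-0.017 -0.001  0.074]
wrist 9722 z mid 0.0758 slope [-0.027  0.002  0.076]
```

jog_arm(
  motion="50 0 0 0.004 0 0 0; 50 -0.02 0 0.004 0 0 0; 50 -0.04 0 0.004 0 0 0; 50 -0.06 0 0.004 0 0 0; 50 -0.08 0 0.004 0 0 0",
)

```text
time: 4.4
tool_pos: [0.5827, 0.0764, 0.0722]
tool_rot: [0.001, 0.8, 0.601, 0.004]
contact_force: [2.2, 5.7, 7.1]
gripper_width: 0.499
grasp_force: 4.0
```

```bash
cat >> bar.py <<'E'
g=grab_frame('side');print('rack',[(round(d['p'],2),[round(float((d['at'][:2]-np.array([.514,-.038]))@a),3) for a in ([-.282,-.959],[.959,-.282])],round(d['at'][2],3)) for d in place_of('side','rack')])
R=s['tool_pos'][:2]-[.514,-.038];print('tcp chute',R@[-.282,-.959],R@[.959,-.282])
import sys
if len(sys.argv)>1: cv2.imwrite(sys.argv[1],np.hstack([cv2.resize(g['color'][100:300,150:400],None,fx=1.6,fy=1.5),f['color'][::1,::1][:300,:400]])[:,:,::-1])
E
python3 bar.py pics/d.png
```

```text
4.4 [0.58274736 0.07644352 0.07219744] [2.17700938 5.65695056 7.06731929]
side 318 z mid 0.0742 slope [-0.092  0.     0.074]
scene 117 z mid 0.0736 slope [ 0.006 -0.     0.074]
wrist 17714 z mid 0.0753 slope [-0.024  0.     0.075]
rack [(0.98, [-0.066, -0.213], -0.0), (0.88, [-0.073, -0.002], 0.06), (0.65, [-0.256, -0.136], 0.003)]
tcp chute -0.1291380913086604 0.0336556488148916
```

View pics/d.png

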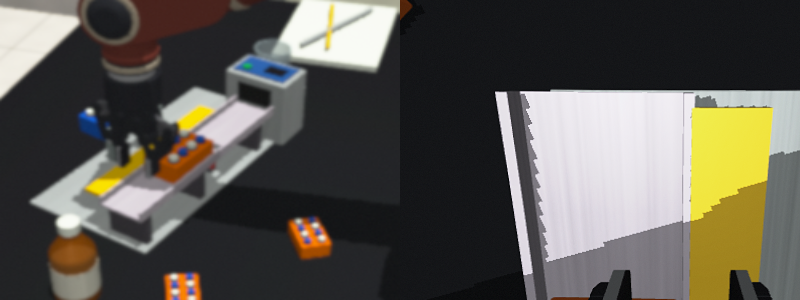

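The left half (side camera) shows the rack at (185,160) moving ahead of the finger, and no red blade above the floor. In the right half (wrist camera) the pressing finger sits at column 750 on the bar, which spans 690–770. I'll shift it slightly towards the chute, press about 1 mm deeper and keep pushing.

jog_arm(
  motion="50 -0.025 -0.003 0.002 0 0 0; 50 -0.05 -0.006 0.002 0 0 0; 50 -0.075 -0.006 0.002 0 0 0; 50 -0.1 -0.006 0.002 0 0 0; 50 -0.12 -0.006 0.002 0 0 0",
)

```text
time: 5.28
tool_pos: [0.5635, 0.0194, 0.0716]
tool_rot: [0.001, 0.8, 0.6, 0.004]
contact_force: [2.6, 6.8, 8.0]
gripper_width: 0.501
grasp_force: 4.4
```

```bash
python3 bar.py
```

```text
5.275 [0.56352894 0.01940403 0.07163837] [2.556466   6.7536558  7.98482424]
side 333 z mid 0.0732 slope [-0.082  0.     0.073]
scene 74 z mid 0.0728 slope [-0.025  0.002  0.073]
wrist 24712 z mid 0.0743 slope [-0.014  0.001  0.074]
rack [(0.88, [-0.064, -0.218], -0.001), (0.84, [-0.256, -0.134], 0.005), (0.66, [-0.011, -0.003], 0.06)]
tcp chute -0.06901762653742359 0.03131031654528609
```

jog_arm(
  motion="50 -0.025 -0.002 0 0 0 0; 50 -0.05 -0.004 0 0 0 0; 50 -0.075 -0.004 0 0 0 0; 50 -0.1 -0.004 0 0 0 0; 50 -0.125 -0.004 0 0 0 0",
)

```text
time: 6.15
tool_pos: [0.5439, -0.0404, 0.0712]
tool_rot: [0.001, 0.8, 0.6, 0.004]
contact_force: [3.1, 6.9, 7.0]
gripper_width: 0.5
grasp_force: 4.3
```

```bash
python3 bar.py
```

```text
6.15 [ 0.54392981 -0.04035476  0.07121775] [3.13721407 6.9189352  7.02503213]
side 381 z mid 0.0729 slope [-0.082 -0.001  0.072]
scene 69 z mid 0.0725 slope [ 0.059 -0.001  0.073]
wrist 24157 z mid 0.074 slope [-0.01   0.     0.074]
rack [(0.97, [0.049, -0.001], 0.062), (0.94, [-0.064, -0.215], -0.002), (0.58, [-0.255, -0.132], 0.005)]
tcp chute -0.006181994003331619 0.02936672602212594
```

jog_arm(
  motion="50 -0.02 0 0 0 0 0; 50 -0.04 0 0 0 0 0; 50 -0.055 0 0 0 0 0; 50 -0.065 0 0 0 0 0; 50 -0.072 0 0 0 0 0",
)

```text
time: 7.02
tool_pos: [0.5336, -0.075, 0.0709]
tool_rot: [0.001, 0.8, 0.6, 0.003]
contact_force: [1.9, 6.2, 7.7]
gripper_width: 0.5
grasp_force: 4.2
```

jog_arm(
  motion="50 -0.003 0 0 0 0 0; 50 -0.006 0 0 0 0 0; 50 -0.009 0 0 0 0 0; 50 -0.012 0 0 0 0 0; 50 -0.014 0 0 0 0 0",
)

```text
time: 7.65
tool_pos: [0.5322, -0.0797, 0.071]
tool_rot: [-0.0, 0.8, 0.6, 0.005]
contact_force: [5.0, 14.9, 7.8]
gripper_width: 0.502
grasp_force: 8.8
```

```bash
python3 bar.py
```

```text
7.65 [ 0.53219295 -0.07965383  0.07096705] [ 5.02440101 14.93519245  7.8155538 ]
side 412 z mid 0.0727 slope [-0.077 -0.001  0.072]
scene 50 z mid 0.0723 slope [-0.049 -0.     0.072]
wrist 22390 z mid 0.074 slope [-0.009  0.001  0.074]
rack [(0.98, [-0.064, -0.214], -0.001), (0.82, [0.087, 0.0], 0.06), (0.61, [-0.256, -0.135], 0.003)]
tcp chute 0.034815608525805695 0.029193418971779062
```

The force has risen to 15 N with the TCP at chute x of about 34 mm, as expected at home. One more small push will confirm it.

jog_arm(
  motion="50 -0.003 0 0 0 0 0; 50 -0.006 0 0 0 0 0; 50 -0.008 0 0 0 0 0; 50 -0.008 0 0 0 0 0; 50 -0.008 0 0 0 0 0",
)

```text
time: 8.52
tool_pos: [0.5322, -0.0797, 0.0711]
tool_rot: [-0.002, 0.8, 0.599, 0.009]
contact_force: [8.5, 25.5, 8.6]
gripper_width: 0.504
grasp_force: 14.9
```

jog_arm(
  motion="50 0.01 0 0 0 0 0; 50 0.02 0 0 0 0 0; 50 0.026 0 0 0 0 0; 50 0.026 0 0 0 0 0; 50 0.026 0 0 0 0 0",
)

```text
time: 9.15
tool_pos: [0.5334, -0.0752, 0.0707]
tool_rot: [0.003, 0.8, 0.6, 0.001]
contact_force: [-0.9, -2.5, 6.6]
gripper_width: 0.495
grasp_force: 3.4
```

```bash
python3 bar.py
```

```text
9.15 [ 0.53344817 -0.07519155  0.0707051 ] [-0.85190252 -2.47462992  6.57362081]
side 407 z mid 0.0723 slope [-0.086  0.001  0.072]
scene 55 z mid 0.0724 slope [ 0.011 -0.011  0.072]
wrist 22713 z mid 0.0737 slope [-0.006  0.001  0.074]
rack [(0.73, [-0.257, -0.135], 0.003), (0.66, [0.091, -0.001], 0.061), (0.58, [-0.065, -0.213], 0.0)]
tcp chute 0.03018231287100815 0.029138813420647572
```

Backed off 4.6 mm and clear of the rack. Now lifting.

jog_arm(
  motion="50 0 0 -0.02 0 0 0; 50 0 0 -0.05 0 0 0; 50 0 0 -0.1 0 0 0; 50 0 0 -0.2 0 0 0; 50 0 0 -0.28 0 0 0",
)

```text
time: 10.02
tool_pos: [0.5303, -0.0733, 0.2096]
tool_rot: [-0.001, 0.8, 0.601, -0.001]
contact_force: [0.8, 0.8, 0.3]
gripper_width: 0.503
grasp_force: 0.0
```

jog_arm(
  motion="50 0.1 0 -0.04 0 0 0; 50 0.2 0 -0.04 0 0 0; 50 0.2 0 -0.04 0 0 0; 50 0.2 0 -0.04 0 0 0; 50 0.2 0 -0.04 0 0 0",
)

```text
time: 10.65
tool_pos: [0.5585, 0.0214, 0.2277]
tool_rot: [-0.0, 0.8, 0.6, -0.001]
contact_force: [0.4, -0.6, -0.0]
gripper_width: 0.498
grasp_force: 0.0
```

```bash
python3 bar.py pics/e.png; python3 - <<'E'
from h import *
a=grab_frame('side')['color'][110:260,170:370];b=grab_frame('scene')['color'][110:260,150:350]
cv2.imwrite('pics/f.png',cv2.resize(np.hstack([a,b])[:,:,::-1],(800,300),interpolation=cv2.INTER_CUBIC))
E
```

```text
10.65 [0.55850149 0.02135534 0.22774349] [ 0.42137909 -0.55361059 -0.00166636]
side 498 z mid 0.0944 slope [-0.282 -0.002  0.094]
scene 282 z mid 0.0929 slope [-0.24  -0.     0.094]
wrist 12306 z mid 0.0952 slope [-0.249  0.001  0.096]
rack [(0.87, [-0.256, -0.133], 0.003), (0.82, [0.088, -0.001], 0.062), (0.6, [-0.065, -0.215], 0.002)]
tcp chute -0.06947118693736888 0.025938719866898805
```

View pics/f.png

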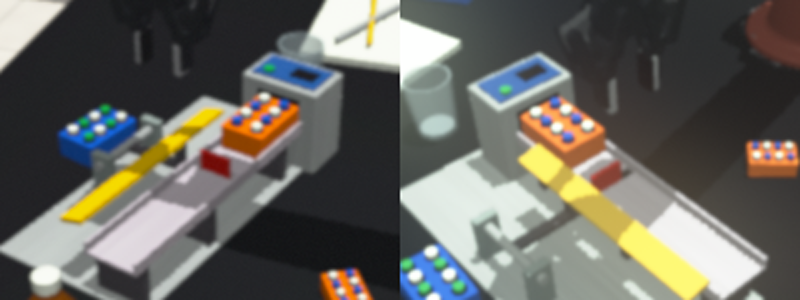

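The rack is flat against the reader at (260,120) on the left and (562,128) on the right. The red gate is up behind it at (215,163) and (605,175), and nothing else has moved.

```bash
python3 -c "
from plant import *
print(job_done())"
```

```text
the job is handed in; nothing more can be done
None
```

The orange rack is home against the reader, the gate is up behind it, nothing else was moved, and the job was handed in at about 11 s of the 45 s allowed; no verdict was returned.

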